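Close the paint box with its tongued cover

ROBOT

A 6-joint arm with a two-finger parallel gripper is mounted at the origin on the work surface. World frame = base frame: x ahead of the robot, y to its left, z up, the work surface at z = 0. Lengths are in m, angles in rad, forces in N, time in s.
With the tool pointing down it reaches from about 0.225 to 0.875 m from the base axis. Payload 3.4 kg.
Tool frame: the origin (TCP) lies at the very end of the fingers, on their centre line; the grasp point (between the pads) lies tcp_to_grasp behind it (tcp_to_grasp is the distance from the TCP to the grasp point, in m); z points along the fingers, y is the line along which they close (so a half turn about z gives the same grasp; the last joint's range is limited). The gripper opens to 85 mm and grips with 20 to 120 N. Pads are 22 mm wide; open, the fingers measure 114 mm over their backs; the gripper's body (76 mm by 85 mm) begins 54 mm behind the grasp point. The pads swing forward as they close: fully open they stand 13 mm farther back than shut.
Start: joints at [-1.245, 0.276, 1.505, -0, 1.361, -0.121], TCP at [0.248, -0.519, 0.195] pointing down, gripper open.
Joint ranges: [-2.89, 2.89], [-0.75, 2.08], [0.22, 2.7], [-1.18, 4.32], [0.11, 2.71], [-2.7, 2.7]. Speed limits (rad/s): [2.57, 2.57, 3.14, 3.14, 3.14, 3.14].

INTERFACE

Orientations are given as a unit quaternion [w, x, y, z].
In Python, from cell import * gives the robot as it stands. The module is installed in compiled form; this text tells all that it offers.
- The arm moves only by the shell command python3 -m inch 'ROWS' [FORCE]. ROWS is JSON, a list of rows, each a list of 7 numbers: the shift along the world's x, y, z in cm, then the turn, a rotation vector about the world's x, y, z in rad, then the closure, from 0 (fully open) to 1 (shut). A call has 1 to 12 rows; each row is the pose to reach, as a shift and turn from the pose commanded when the call began; what a row does not reach only later rows make up. A row lasts 1/12 s, in which the tool goes at most 41.7 mm and 7.16 degrees, less where a joint would pass 70% of its speed; a pose out of reach is approached as far as the arm can. A call with a gripper value outside its range is refused whole. The fingers move at their own pace and stop on an object; FORCE is the grip in N (left out, the last holds). Time passes only in rows, so rows that repeat a pose let the fingers close. It gives the time, the measured TCP pose, the force, the opening and the grip force at its end, in the units of the state.
- get_obs(): the state, without advancing time (a new reading comes with each control period).
- grab_frame(name): name is "side" or "top" or "wrist"; returns a dict with "frame" (384x512x3 uint8, red, green, blue), "vfov" (degrees; the focal length in pixels is half the picture's height over the tangent of half this angle, whatever the lens; pixels are square), "cx", "cy" (the principal point, pixels), "k1" (the pictures are not rectified: a ray, as slopes to the right and down, at radius r is drawn at 1 + k1 r^2 times it, then the intrinsics apply), "position" and "rotation" of the camera in the world. Camera axes: x right, y up, looking along -z (the intrinsics and any distortion apply to the point x, -y, -z); pixel columns grow to the right and rows downward; lengths in m; the calibration is good to about 2 mm. A picture is of the moment at which its call begins. There is no depth.
- hand_in(): hands the job in; it is judged then, once.
The state is a dict: "clock": time; "qpos": joint angles; "qd": joint speeds; "tau": joint torques, N m; "tool_pos": TCP position; "ee_rot": TCP orientation; "ft_force": force on the tool from outside, world axes, zero at the start; "torque": the same for the moment, N m; "width": opening from 0.0 (shut) to 1.0 (fully open); "grip_force": force on a finger pad.
Only numpy, scipy, OpenCV 4.12 (cv2) and the standard library are available. Lean on these libraries where they do the work, as an engineer would, in place of code of your own. Each camera call takes 0.05 s, during which the arm holds its last target. There are 200 camera calls.

TASK

Put the larger of the two wooden covers on the open paint box: hold it by its handle, hook its tongue at a tilt under the steel strip at one end of the box, then swing it down until it lies flat on the ledge inside, and let go. Leave the smaller cover where it lies.

Things in the scene. Friction and masses are not known exactly. Their poses are not given: they have to be found in the camera images.
- paintbox: Open wooden paint box, fixed, 172 x 138 mm, walls 50 tall. Origin: centre of its underside on the bench; x points to the end with the steel strip, z up. Mouth inside the walls: x -78 to 78, y -62 to 62 mm. Ledge all round inside, top 30 mm above the bench. The strip lies on the rim over x 50 to 86 mm, full width, its underside 50 and top 55 mm above the bench: a 20 mm high gap over the ledge.
- cover_handle (a point): Centre of the larger cover's handle bar, 42 mm above the underside. Axes: x to the tongue, z up. Bar along y: 90 long, 20 thick (x), 24 tall, posts at y +/-35, 24 mm free above the board. Loose plywood cover, about 0.1 kg, 6 thick, 100 wide, 140 long: from the handle 55 mm back, 85 forward, the last 25 being the tongue, 60 wide. Starts flat on the bench. Seated: 72 mm above the bench.
- cover_tip (a point): Middle of the end edge of the larger cover's tongue, at half its 6 mm thickness: 85 mm ahead (+x) of and 39 mm below the handle's centre; same axes. Seated it is 33 mm above the bench, some 20 mm in under the strip (28 at most). The cover is longer than the mouth clear of the strip (128 mm), so it enters only tongue first, tilted tongue down by 10 to 25 degrees.
- small_cover_handle (a point): Centre of the handle bar of the smaller cover, the same shape but only 92 x 66 mm, bar 59 mm long and 20 mm thick, its centre 42 mm above the bench. It does not belong to this box and stays where it is.
Not all that is in view belongs to the job. Leave any purple or turquoise look-alike of the paintbox alone.

How it is judged:
By the outcome, as a careful person would: the job done as asked, in the order asked, and still so for the second after the job is handed in, with the robot touching nothing.
It also fails if it takes over 38 s, if anything falls off the work surface, if the arm or the gripper's body presses on something with over 40 N, if the wrist force passes 120 N, or if a joint passes its speed limit or range.

## Working session

There is one attempt and no reset: what is moved stays moved. The work goes in short steps, Python scripts to look and compute and a shell command to move; the robot and the scene stay as the last step left them, time stands still between calls to the robot, and variables do not carry over. Pictures are saved under pics/ and viewed, at most 10 in all, crops included, and the job is handed in when it is done.

```bash
mkdir -p pics
cat > h.py <<'E'
from cell import *
import numpy as np, cv2
def K(f):
    F=192/np.tan(np.radians(f["vfov"])/2); return np.array([[F,0,f["cx"]],[0,F,f["cy"]],[0,0,1]])
def R_(f):
    r=np.array(f["rotation"],float)
    if r.size==4:
        from scipy.spatial.transform import Rotation as T
        return T.from_quat([r[1],r[2],r[3],r[0]]).as_matrix()
    return r.reshape(3,3)
def pix2w(f,uv,z):
    k=f["k1"]; p=cv2.undistortPointsIter(np.array([[uv]],float),K(f),np.array([k,0,0,0.]),None,None,(3,100,1e-10))[0,0]
    d=R_(f)@np.array([p[0],-p[1],-1]); c=np.array(f["position"]); return c+d*(z-c[2])/d[2]
def w2pix(f,P):
    q=(np.array(P)-np.array(f["position"]))@R_(f); s=np.array([q[...,0]/-q[...,2],q[...,1]/q[...,2]]); 
    r2=(s**2).sum(0); s=s*(1+f["k1"]*r2); k=K(f); return np.stack([k[0,0]*s[0]+k[0,2],k[1,1]*s[1]+k[1,2]],-1)
def save(f,n,crop=None,s=1.5):
    im=f["frame"][:,:,::-1]
    if crop: x0,y0,x1,y1=crop; im=im[y0:y1,x0:x1]
    cv2.imwrite("pics/"+n,cv2.resize(np.ascontiguousarray(im),None,fx=s,fy=s,interpolation=cv2.INTER_CUBIC))
E
python3 - <<'E'
from h import *
import pickle
fs={n:grab_frame(n) for n in("top","side","wrist")}
pickle.dump(fs,open("f0.pkl","wb"))
for n,f in fs.items(): print(n,{k:v for k,v in f.items() if k!="frame"})
save(fs["top"],"top0.png"); save(fs["side"],"side0.png")
print(get_obs()); import cell; print([x for x in dir(cell) if x[0]!='_']); print(globals().get("tcp_to_grasp"))
E
```

```text
top {'vfov': 56.65102581266851, 'cx': 256.0541245051501, 'cy': 188.95850754591555, 'k1': -0.018207806806472562, 'position': array([0.3984739 , 0.03845795, 0.92255808]), 'rotation': array([-0.69657372, -0.01703346,  0.03903065,  0.7162203 ])}
side {'vfov': 44.81753984385803, 'cx': 262.8482016733858, 'cy': 190.63236906764894, 'k1': -0.09089053135064667, 'position': array([-0.00581722,  0.61346566,  0.95969442]), 'rotation': array([-0.32056629, -0.10798984,  0.31336808,  0.88734204])}
wrist {'vfov': 67.38168383697558, 'cx': 262.8807692868872, 'cy': 189.53551519510205, 'k1': -0.05786341807267724, 'position': array([ 0.31943115, -0.48269321,  0.37373671]), 'rotation': array([ 0.83562964, -0.13206782,  0.084146  , -0.52649848])}
{'clock': 0.15, 'qpos': array([-1.24500311e+00,  2.76471833e-01,  1.50580879e+00, -1.28367873e-05,
        1.36068394e+00, -1.21011259e-01]), 'qd': array([ 0.00036571, -0.00064334, -0.00326921, -0.00104863, -0.00059721,
       -0.00048922]), 'tau': array([ 2.03542797e-03, -4.17143083e+01, -2.46031612e+01, -5.94376115e-05,
        7.57707196e-03,  1.13290761e-05]), 'tool_pos': array([ 0.24829891, -0.5181607 ,  0.19443921]), 'ee_rot': array([-6.81721779e-04,  9.75148807e-01,  2.21549846e-01, -7.63564825e-05]), 'ft_force': array([-0.10482051, -0.62244679, -0.23386508]), 'torque': array([ 0.00370471, -0.06043807, -0.00573402]), 'grip_force': 0.0, 'width': 0.9973982898819628}
['IKError', 'get_obs', 'grab_frame', 'hand_in', 'tcp_to_grasp']
0.0187
```

View pics/top0.png

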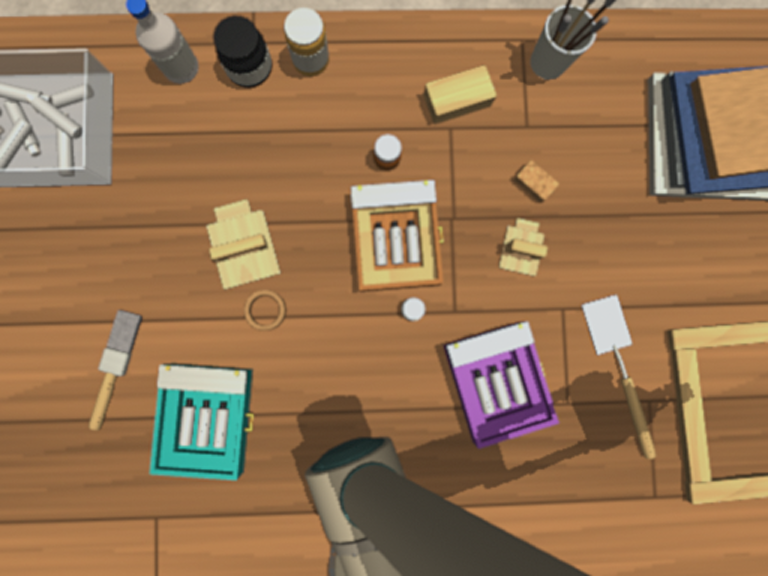

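View pics/side0.png

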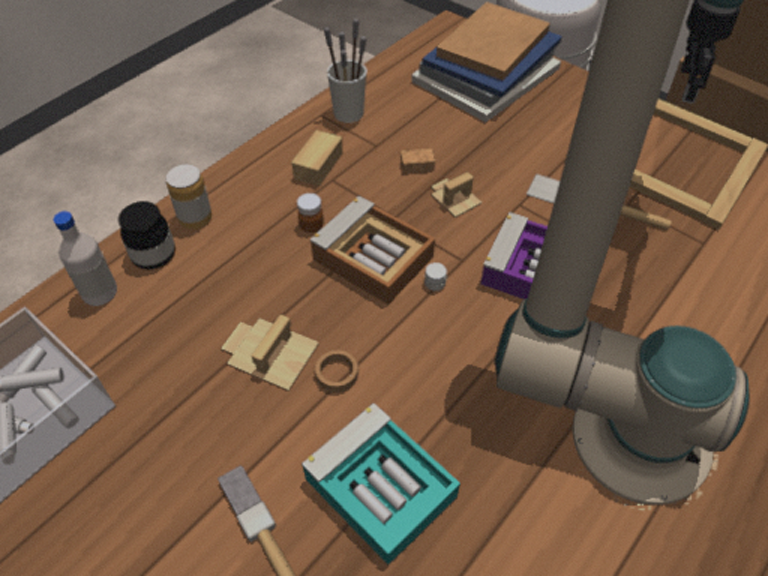

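The top view shows the large cover near (240,245), the natural-wood box near (397,235) with the strip away from the robot, and the small cover at (523,247), all in the 1.5x picture. I'll enlarge the cover and box.

Run:
```python
from h import *
import pickle
f=pickle.load(open("f0.pkl","rb"))["top"]; save(f,"crop0.png",(125,85,305,225),4.2)
```

```text
(no output)
```

View pics/crop0.png

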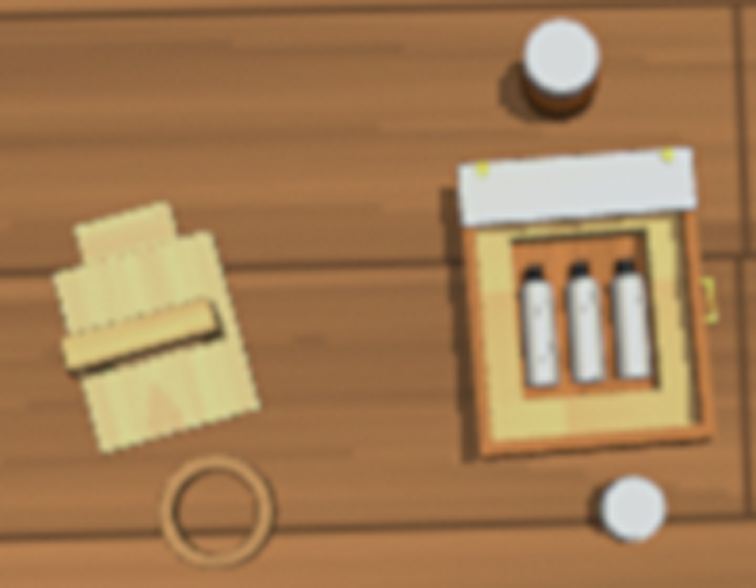

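The crop shows the cover's board corners near (102,452), (260,408), (212,232), (54,275), with its tongue at (77,225)-(168,202). The strip spans (458,167)-(696,207) and the near rim corners are (484,455), (714,435).

Run:
```python
from h import *
import pickle
f=pickle.load(open("f0.pkl","rb"))["top"]
def fit(model,px,z):
    W=np.array([pix2w(f,(125+(u+.5)/4.2-.5,85+(v+.5)/4.2-.5),zz)[:2] for (u,v),zz in zip(px,z)]); M=np.array(model,float)/1000
    a=M-M.mean(0); b=W-W.mean(0); th=np.arctan2((a[:,0]*b[:,1]-a[:,1]*b[:,0]).sum(),(a*b).sum())
    c,s=np.cos(th),np.sin(th); R=np.array([[c,-s],[s,c]]); t=W.mean(0)-R@M.mean(0)
    print("origin",t.round(4),"yaw",th.round(4),"res mm",((W-(M@R.T+t))*1000).round(1).tolist()); return t,R
# cover: x fwd tongue, left in picture = +y
t,R=fit([(-55,50),(-55,-50),(60,-50),(60,50),(85,30),(85,-30),(-10,45),(10,45),(10,-45),(-10,-45)],
 [(102,452),(260,408),(212,232),(54,275),(77,225),(168,202),(70,370),(62,345),(208,300),(217,328)],[.006]*6+[.054]*4)
print("tip",t+R@[.085,0])
fit([(86,69),(86,-69),(50,-69),(50,69),(-86,69),(-86,-69)],[(458,167),(692,148),(696,207),(463,227),(484,455),(714,435)],[.055]*4+[.05]*2)
for n,u,v in(("jar1",560,58),("jar2",633,508)):
    for z in(0.03,.06):print(n,z,pix2w(f,(125+u/4.2,85+v/4.2),z))
```

```text
origin [0.5342 0.2489] yaw 0.2538 res mm [[1.4, 0.1], [0.7, 0.5], [-0.5, -0.2], [0.1, 0.1], [1.8, -1.0], [-0.1, 1.1], [1.1, -1.0], [-3.6, -1.4], [-1.8, 1.0], [0.9, 0.9]]
tip [0.61649465 0.27028864]
origin [ 0.5478 -0.0127] yaw 0.0579 res mm [[-0.7, 0.1], [-0.2, -1.0], [0.2, 0.0], [-0.8, 0.1], [0.7, -0.9], [0.8, 1.6]]
jar1 0.03 [ 0.70124323 -0.00296908  0.03      ]
jar1 0.06 [ 0.69106677 -0.00157667  0.06      ]
jar2 0.03 [ 0.42495963 -0.03847365  0.03      ]
jar2 0.06 [ 0.42406941 -0.03588788  0.06      ]
```

```bash
python3 -m inch '[[28.6,76.8,0,0,0,1.378,0.2],[28.6,76.8,0,0,0,1.378,0.2],[28.6,76.8,0,0,0,1.378,0.2],[28.6,76.8,0,0,0,1.378,0.2],[28.6,76.8,0,0,0,1.378,0.2],[28.6,76.8,0,0,0,1.378,0.2],[28.6,76.8,0,0,0,1.378,0.2],[28.6,76.8,0,0,0,1.378,0.2],[28.6,76.8,0,0,0,1.378,0.2],[28.6,76.8,0,0,0,1.378,0.2],[28.6,76.8,0,0,0,1.378,0.2],[28.6,76.8,0,0,0,1.378,0.2]]' 60; python3 -c "
from h import *
o=get_obs();print(o['qpos'],o['ee_rot'])"
```

```text
clock: 1.15
tool_pos: [0.423, -0.048, 0.1952]
ee_rot: [0.0, 0.61, 0.792, 0.0]
ft_force: [1.0, -0.6, -0.6]
width: 0.799
grip_force: 0.0
[-2.76642851e-01  4.73363351e-02  1.79186347e+00 -8.54062373e-05
  1.30196087e+00 -5.34741126e-01] [2.15866538e-04 6.10219537e-01 7.92232332e-01 4.18171920e-05]
```

```bash
python3 -m inch '[[11.1,29.7,0,0,0,0,0.2],[11.1,29.7,0,0,0,0,0.2],[11.1,29.7,0,0,0,0,0.2],[11.1,29.7,-2,0,0,0,0.2],[11.1,29.7,-4,0,0,0,0.2],[11.1,29.7,-5,0,0,0,0.2],[11.1,29.7,-5,0,0,0,0.2],[11.1,29.7,-5,0,0,0,0.2],[11.1,29.7,-5,0,0,0,0.2],[11.1,29.7,-5,0,0,0,0.2],[11.1,29.7,-5,0,0,0,0.2]]'
python3 - <<'E'
from h import *
import pickle
f=grab_frame("wrist"); pickle.dump(f,open("w1.pkl","wb")); save(f,"w1.png")
o=get_obs();print(o['tool_pos'],o['ee_rot'],o['ft_force'])
t=np.array([.5342,.2489]);y=.2538
R=np.array([[np.cos(y),-np.sin(y)],[np.sin(y),np.cos(y)]])
for m,z in[((-55,50),.006),((-55,-50),.006),((60,-50),.006),((60,50),.006),((85,30),.006),((85,-30),.006),((-10,45),.054),((10,45),.054),((10,-45),.054),((-10,-45),.054)]:
    print(m,(w2pix(f,np.append(t+R@np.array(m)/1000,z))*1.5).round())
E
```

```text
clock: 2.07
tool_pos: [0.5334, 0.2464, 0.1448]
ee_rot: [-0.0, 0.612, 0.791, -0.001]
ft_force: [0.0, 0.7, -0.6]
width: 0.796
grip_force: 0.0
[0.53356362 0.24598715 0.145307  ] [ 1.16116240e-04  6.12041982e-01  7.90825176e-01 -3.74020664e-04] [ 0.9533115  -0.71933582 -0.25264491]
(-55, 50) [321. 186.]
(-55, -50) [327. 314.]
(60, -50) [472. 314.]
(60, 50) [480. 186.]
(85, 30) [512. 214.]
(85, -30) [506. 290.]
(-10, 45) [381. 201.]
(10, 45) [413. 201.]
(10, -45) [412. 334.]
(-10, -45) [382. 334.]
```

View pics/w1.png

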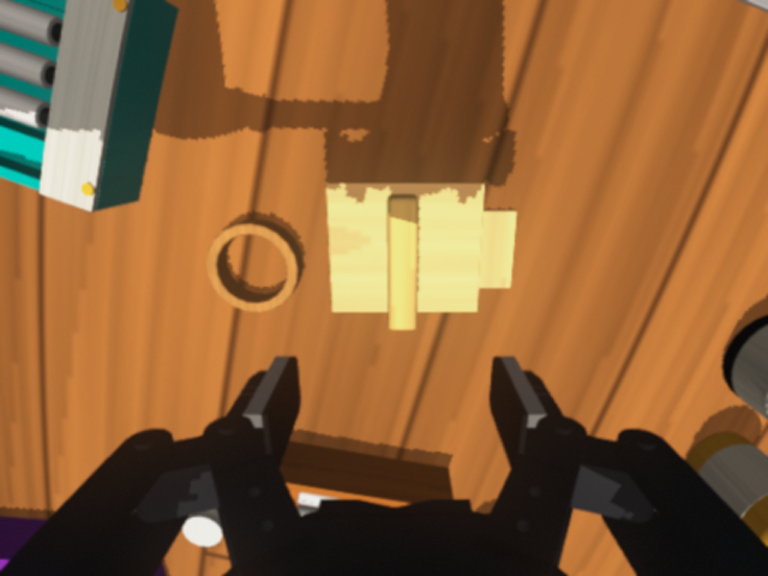

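The wrist view agrees with the estimate to within about 4 mm: board corners at (327,186)-(478,312), bar at x 388-417. The pads will centre the bar, so I descend and grip.

```bash
python3 -m inch '[[0.2,0.4,-3,0,0,0,0.2],[0.2,0.4,-6,0,0,0,0.2],[0.2,0.4,-9,0,0,0,0.2],[0.2,0.4,-11.2,0,0,0,0.2],[0.2,0.4,-12.2,0,0,0,0.2],[0.2,0.4,-12.2,0,0,0,0.2],[0.2,0.4,-12.2,0,0,0,0.2],[0.2,0.4,-12.2,0,0,0,1],[0.2,0.4,-12.2,0,0,0,1],[0.2,0.4,-12.2,0,0,0,1],[0.2,0.4,-12.2,0,0,0,1],[0.2,0.4,-12.2,0,0,0,1]]' 60; python3 -m inch '[[0,0,0,0,0,0,1],[0,0,0,0,0,0,1],[0,0,0,0,0,0,1],[0,0,0,0,0,0,1]]'; python3 -c "
from h import *
o=get_obs();print(o['tool_pos'],o['ee_rot'],o['grip_force'],o['width'])"
```

```text
clock: 3.12
tool_pos: [0.5363, 0.2512, 0.0238]
ee_rot: [0.0, 0.612, 0.791, 0.001]
ft_force: [0.6, 0.6, -0.9]
width: 0.089
grip_force: 0.0
clock: 3.45
tool_pos: [0.5359, 0.251, 0.0231]
ee_rot: [-0.0, 0.612, 0.791, -0.0]
ft_force: [-0.3, -1.4, -0.2]
width: 0.0
grip_force: 0.0
[0.53590555 0.25099207 0.02306562] [-1.45130328e-05  6.11843157e-01  7.90979109e-01 -2.03505081e-05] 0.0 0.00021279633418870718
```

The fingers shut completely without catching the bar, so I'll look.

Run:
```python
from h import *
import pickle
f=grab_frame("wrist"); g=grab_frame("side"); pickle.dump((f,g),open("w2.pkl","wb"))
save(f,"w2.png",s=1); save(g,"s2.png",(120,180,260,280),4)
a=cv2.imread("pics/w2.png");b=cv2.imread("pics/s2.png")
b=cv2.resize(b,(270,193));c=np.zeros((577,512,3),np.uint8);c[:384]=a;c[384:,:270]=b
cv2.imwrite("pics/c2.png",c)
```

```text
(no output)
```

View pics/c2.png

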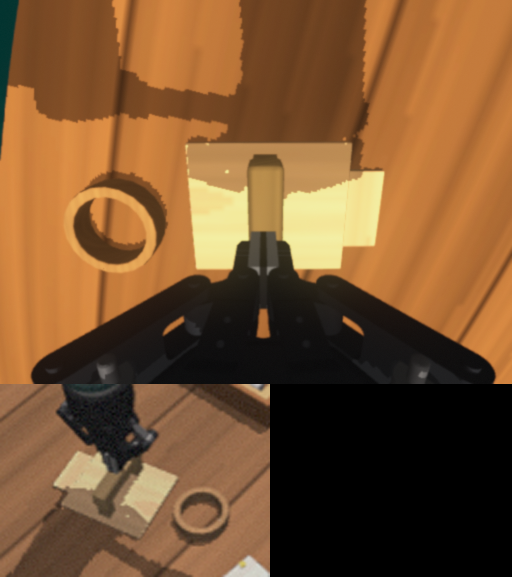

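Run:
```python
from h import *
import pickle
f,g=pickle.load(open("w2.pkl","rb")); o=get_obs(); t=o['tool_pos']
print("clk",o["clock"],"tcp wrist",w2pix(f,t),"side",w2pix(g,t), "grasp",w2pix(f,t+[0,0,.0187]),w2pix(g,t+[0,0,.0187]))
c=np.array([.5342,.2489]);y=.2538
R=np.array([[np.cos(y),-np.sin(y)],[np.sin(y),np.cos(y)]])
for m,z in[((0,45),.054),((0,-45),.054),((0,0),.054),((-55,50),.006),((-55,-50),.006),((60,-50),.006),((60,50),.006)]:
    P=np.append(c+R@np.array(m)/1000,z);print(m,w2pix(f,P).round(),w2pix(g,P).round(1))
save(g,"s3.png",(130,180,250,270),6)
```

```text
clk 3.55 tcp wrist [263.18913369 220.88661493] side [181.78906254 231.00376884] grasp [263.21633565 233.36080501] [180.78582998 226.63034004]
(0, 45) [259. 170.] [171.2 238. ]
(0, -45) [260. 308.] [190.9 209.7]
(0, 0) [260. 245.] [181.2 223.5]
(-55, 50) [180. 146.] [192.9 259.2]
(-55, -50) [192. 271.] [213.4 227.4]
(60, -50) [336. 271.] [173.6 211.3]
(60, 50) [347. 146.] [151.9 241.4]
```

View pics/s3.png

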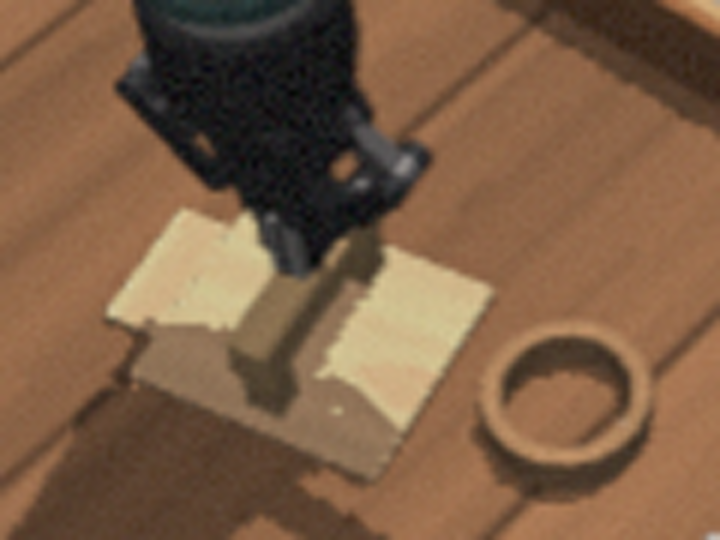

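Both views put the shut fingertips on top of the bar (side crop (300,272), wrist (264,232)). That makes them about 30 mm short of where the reported TCP says they are. I'll open, lower in small steps while watching the force, then grip.

```bash
python3 -m inch '[[0,0,0,0,0,0,0.3],[0,0,0,0,0,0,0.3],[0,0,0,0,0,0,0.3],[0,0,0,0,0,0,0.3],[0,0,-0.5,0,0,0,0.3],[0,0,-1,0,0,0,0.3],[0,0,-1,0,0,0,0.3]]'; python3 -m inch '[[0,0,-0.4,0,0,0,0.3],[0,0,-0.8,0,0,0,0.3],[0,0,-1.0,0,0,0,0.3],[0,0,-1,0,0,0,0.3]]'
```

```text
clock: 4.13
tool_pos: [0.5349, 0.2506, 0.0118]
ee_rot: [-0.001, 0.612, 0.791, -0.001]
ft_force: [-0.6, 0.1, 0.4]
width: 0.7
grip_force: 0.0
clock: 4.47
tool_pos: [0.5354, 0.2508, 0.0024]
ee_rot: [-0.0, 0.612, 0.791, -0.001]
ft_force: [-0.7, -0.5, 0.1]
width: 0.698
grip_force: 0.0
```

```bash
python3 -m inch '[[0,0,-0.4,0,0,0,0.3],[0,0,-0.8,0,0,0,0.3],[0,0,-0.8,0,0,0,0.3]]'; python3 -m inch '[[0,0,0,0,0,0,1],[0,0,0,0,0,0,1],[0,0,0,0,0,0,1],[0,0,0,0,0,0,1],[0,0,0,0,0,0,1],[0,0,0,0,0,0,1],[0,0,0,0,0,0,1]]' 60
python3 - <<'E'
from h import *
import pickle
f=grab_frame("wrist"); g=grab_frame("side"); pickle.dump((f,g),open("w4.pkl","wb"))
save(f,"w4.png",s=1); save(g,"s4.png",(130,180,250,270),2)
a=cv2.imread("pics/w4.png");b=cv2.imread("pics/s4.png")
c=np.zeros((384,752,3),np.uint8);c[:,:512]=a;c[:180,512:]=b
cv2.imwrite("pics/c4.png",c); o=get_obs();print(o['tool_pos'],o['width'],o['grip_force'],o['ee_rot'])
E
```

```text
clock: 4.72
tool_pos: [0.5354, 0.2508, -0.0057]
ee_rot: [-0.0, 0.612, 0.791, -0.001]
ft_force: [-0.5, -0.4, -0.6]
width: 0.7
grip_force: 0.0
clock: 5.3
tool_pos: [0.5363, 0.2511, -0.0045]
ee_rot: [0.0, 0.612, 0.791, 0.0]
ft_force: [0.7, 0.2, 2.8]
width: 0.219
grip_force: 60.7
[ 0.53631109  0.25110255 -0.00447023] 0.22060053524349682 60.77827334403992 [2.78892960e-04 6.11863356e-01 7.90963328e-01 4.11797592e-04]
```

View pics/c4.png

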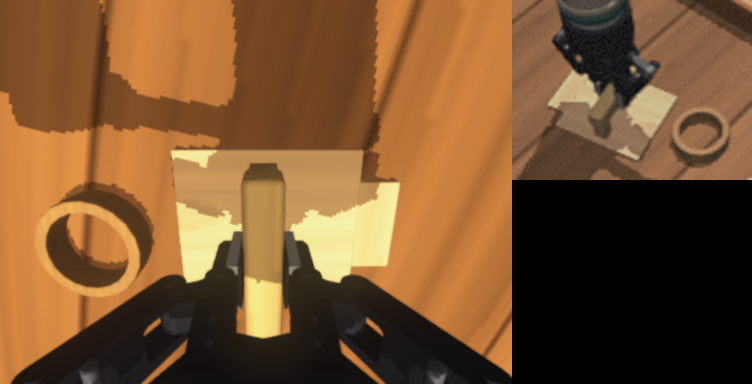

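The bar is gripped: width 0.22, 60 N, and it sits between the pads in the wrist view, about 46.5 mm behind the reported TCP. I lift the cover and compute the placing poses.

```bash
cat > plan.py <<'E'
from h import *
from scipy.spatial.transform import Rotation as T
import sys
O=np.array([.5478,-.0127,0]); yb=.0579; yc=.2538; d=.0465
q=lambda w:T.from_quat([w[1],w[2],w[3],w[0]])
G=q(np.array([0,.6118,.7910,0])/np.linalg.norm([.6118,.7910])) # tool pose at the grasp
C=G.inv()*T.from_rotvec([0,0,yc])      # cover in tool
def go(*wps):
    o=get_obs(); p0=o['tool_pos']; r0=q(o['ee_rot'])
    print("now",p0.round(4)); 
    for x,z,deg in wps:
        Rc=T.from_rotvec([0,0,yb])*T.from_rotvec([0,np.radians(deg),0])
        tip=O+T.from_rotvec([0,0,yb]).apply([x/1000,0,z/1000]); B=tip-Rc.apply([.085,0,-.039])
        Rt=Rc*C.inv(); P=B+Rt.apply([0,0,d])
        print((x,z,deg),"shift cm",((P-p0)*100).round(2),"turn",(Rt*r0.inv()).as_rotvec().round(3))
E
python3 -m inch '[[0,0,3,0,0,0,1],[0,0,6,0,0,0,1],[0,0,9,0,0,0,1],[0,0,10,0,0,0,1],[0,0,10,0,0,0,1],[0,0,10,0,0,0,1]]'
python3 - <<'E'
from plan import *
go((36,95,0),(36,80,15),(36,37,15),(70,37,15)); o=get_obs(); print(o['width'],o['grip_force'],o['qpos'],o['ee_rot'])
E
```

```text
clock: 5.9
tool_pos: [0.5353, 0.2508, 0.0944]
ee_rot: [-0.0, 0.612, 0.791, -0.0]
ft_force: [-0.5, -0.5, -1.4]
width: 0.22
grip_force: 60.3
now [0.5353 0.2508 0.0944]
(36, 95, 0) shift cm [ -3.65 -26.63  -0.69] turn [ 0.    -0.001 -0.196]
(36, 80, 15) shift cm [ -3.55 -26.63   0.03] turn [-0.041  0.258 -0.195]
(36, 37, 15) shift cm [ -3.55 -26.63  -4.27] turn [-0.041  0.258 -0.195]
(70, 37, 15) shift cm [ -0.16 -26.43  -4.27] turn [-0.041  0.258 -0.195]
0.21989443269725434 60.305360555648804 [ 3.20427389e-01  3.71375956e-01  1.62378083e+00 -9.14009046e-06
  1.14722492e+00  6.63868912e-02] [-2.16694155e-04  6.11833076e-01  7.90986808e-01 -3.29713798e-04]
```

```bash
python3 -m inch '[[-0.5,-3.5,1,-0.005,0.03,-0.03,1],[-1,-7,1,-0.01,0.06,-0.06,1],[-1.5,-10.5,1,-0.015,0.1,-0.09,1],[-2,-14,1,-0.02,0.14,-0.12,1],[-2.5,-17.5,1,-0.03,0.18,-0.15,1],[-3,-21,1,-0.035,0.22,-0.18,1],[-3.5,-24.5,1,-0.041,0.258,-0.195,1],[-3.5,-26.6,0,-0.041,0.258,-0.195,1],[-3.5,-26.6,0,-0.041,0.258,-0.195,1],[-3.5,-26.6,0,-0.041,0.258,-0.195,1],[-3.5,-26.6,0,-0.041,0.258,-0.195,1]]'
python3 - <<'E'
from plan import *
import pickle
f=grab_frame("wrist"); g=grab_frame("side"); pickle.dump((f,g),open("w5.pkl","wb"))
go((36,37,15),(70,37,15)); o=get_obs(); print(o['width'])
save(f,"w5.png",s=1); save(g,"s5.png",(190,110,310,210),2)
a=cv2.imread("pics/w5.png");b=cv2.imread("pics/s5.png")
c=np.zeros((384,752,3),np.uint8);c[:,:512]=a;c[:200,512:]=b
cv2.imwrite("pics/c5.png",c)
for x,y,z in[(86,69,55),(86,-69,55),(50,69,55),(50,-69,55),(-86,69,50),(-86,-69,50)]:
    print((x,y,z),w2pix(f,O+T.from_rotvec([0,0,yb]).apply(np.array([x,y,z])/1000)).round(),end=" ")
Rc=T.from_quat(np.roll(o['ee_rot'],-1))*C; B=o['tool_pos']-Rc.apply([0,0,-d])
print("tip corners",[w2pix(f,B+Rc.apply(np.array(m)/1000)).round().tolist() for m in((85,30,-36),(85,-30,-36),(-55,50,-36),(-55,-50,-36))])
E
```

```text
clock: 6.82
tool_pos: [0.4997, -0.0143, 0.0936]
ee_rot: [-0.091, 0.68, 0.721, -0.095]
ft_force: [0.3, 0.1, -2.3]
width: 0.226
grip_force: 60.2
now [ 0.5004 -0.0138  0.0946]
(36, 37, 15) shift cm [-0.06 -0.16 -4.28] turn [-0.    -0.    -0.001]
(70, 37, 15) shift cm [ 3.34  0.03 -4.28] turn [-0.    -0.    -0.001]
0.2206426885039017
(86, 69, 55) [482. 121.] (86, -69, 55) [441. 300.] (50, 69, 55) [423. 118.] (50, -69, 55) [393. 294.] (-86, 69, 50) [231. 114.] (-86, -69, 50) [237. 267.] tip corners [[403.0, 183.0], [389.0, 267.0], [171.0, 151.0], [186.0, 292.0]]
```

View pics/c5.png

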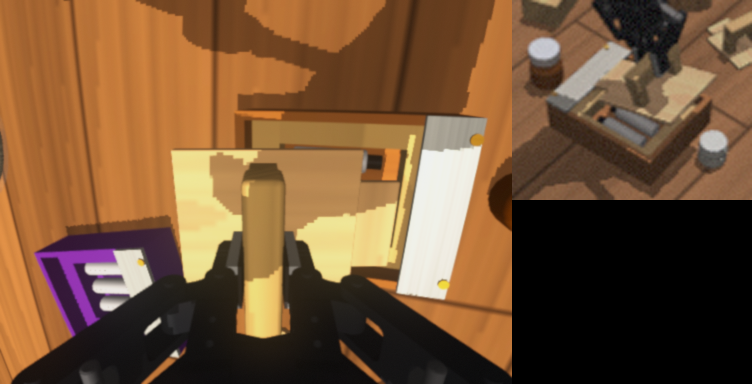

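The wrist view shows the tongue end at (401,182)-(388,266) and the strip edge at (427,117)-(398,292). The strip is within 3 mm of where I placed it. I go down and hook the tongue.

```bash
python3 -m inch '[[-0.05,-0.15,-1.5,0,0,0,1],[-0.05,-0.15,-3,0,0,0,1],[-0.05,-0.15,-4.1,0,0,0,1],[-0.05,-0.15,-4.3,0,0,0,1],[-0.05,-0.15,-4.3,0,0,0,1]]'; python3 -m inch '[[0.8,-0.1,0,0,0,0,1],[1.6,-0.05,0,0,0,0,1],[2.4,0,0,0,0,0,1],[3.2,0.1,0,0,0,0,1],[3.5,0.2,0,0,0,0,1],[3.5,0.2,0,0,0,0,1]]'
python3 - <<'E'
from plan import *
go((71,37,15),(71,36,11),(71,35,7),(71,34,3.5),(71,33.5,1),(71,33,0));o=get_obs();print(o['ft_force'],o['width'])
g=grab_frame("side");f=grab_frame("wrist")
save(f,"w6.png",s=1); save(g,"s6.png",(190,110,310,210),2)
a=cv2.imread("pics/w6.png");b=cv2.imread("pics/s6.png")
c=np.zeros((384,752,3),np.uint8);c[:,:512]=a;c[:200,512:]=b
cv2.imwrite("pics/c6.png",c)
E
```

```text
clock: 7.33
tool_pos: [0.4998, -0.0157, 0.0516]
ee_rot: [-0.09, 0.68, 0.721, -0.095]
ft_force: [-0.1, -0.8, -0.7]
width: 0.223
grip_force: 60.2
clock: 7.83
tool_pos: [0.537, -0.0144, 0.0521]
ee_rot: [-0.089, 0.681, 0.721, -0.094]
ft_force: [-0.2, -0.2, -1.1]
width: 0.223
grip_force: 60.2
now [ 0.537  -0.0144  0.0521]
(71, 37, 15) shift cm [-0.22  0.1  -0.04] turn [0.    0.002 0.   ]
(71, 36, 11) shift cm [-0.3   0.09 -0.73] turn [ 0.004 -0.067  0.   ]
(71, 35, 7) shift cm [-0.34  0.09 -1.42] turn [ 0.008 -0.137  0.   ]
(71, 34, 3.5) shift cm [-0.34  0.09 -2.04] turn [ 0.012 -0.198  0.   ]
(71, 33.5, 1) shift cm [-0.32  0.09 -2.46] turn [ 0.015 -0.242  0.   ]
(71, 33, 0) shift cm [-0.31  0.09 -2.66] turn [ 0.016 -0.259  0.   ]
[-0.22103562 -0.22716641 -1.07647883] 0.22337593983504642
```

View pics/c6.png

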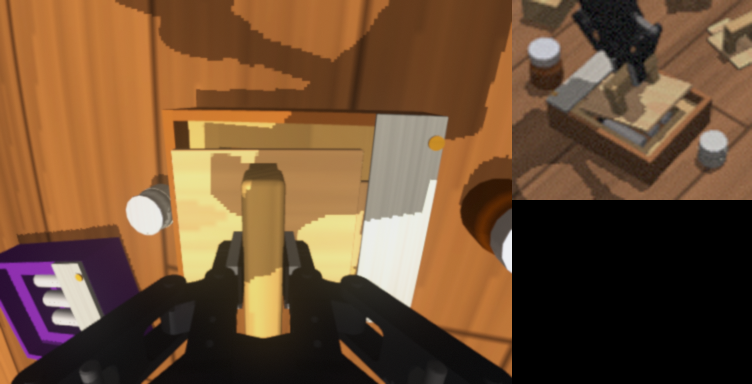

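The tongue is under the strip (its edge runs about (377,115) to (360,270)) with no contact force. Now I swing the cover down.

```bash
python3 -m inch '[[-0.2,0.1,-0.3,0.002,-0.03,0,1],[-0.3,0.1,-0.7,0.004,-0.067,0,1],[-0.3,0.1,-1.05,0.006,-0.102,0,1],[-0.35,0.1,-1.4,0.008,-0.137,0,1],[-0.35,0.1,-1.7,0.01,-0.168,0,1],[-0.35,0.1,-2.05,0.012,-0.198,0,1],[-0.35,0.1,-2.05,0.012,-0.198,0,1]]'
python3 - <<'E'
from plan import *
go((71,33.5,1),(71,33,0),(71,32.5,0))
E
```

```text
clock: 8.52
tool_pos: [0.5287, -0.0133, 0.0314]
ee_rot: [-0.023, 0.686, 0.727, -0.024]
ft_force: [-0.5, -0.2, -0.6]
width: 0.223
grip_force: 60.2
now [ 0.5287 -0.0133  0.0314]
(71, 33.5, 1) shift cm [ 0.5  -0.02 -0.39] turn [ 0.002 -0.048  0.001]
(71, 33, 0) shift cm [ 0.51 -0.02 -0.59] turn [ 0.003 -0.065  0.001]
(71, 32.5, 0) shift cm [ 0.51 -0.02 -0.64] turn [ 0.003 -0.065  0.001]
```

```bash
python3 -m inch '[[0.3,0,-0.1,0.001,-0.01,0,1],[0.4,0,-0.3,0.002,-0.035,0,1],[0.4,0,-0.45,0.003,-0.055,0,1],[0.4,0,-0.6,0.003,-0.065,0,1],[0.4,0,-0.6,0.003,-0.065,0,1],[0.4,0,-0.6,0.003,-0.065,0,1]]'
python3 - <<'E'
from plan import *
go((71,33,0))
E
```

```text
clock: 9.02
tool_pos: [0.5363, -0.0136, 0.0258]
ee_rot: [0.001, 0.686, 0.727, 0.001]
ft_force: [-0.7, 0.1, -2.2]
width: 0.221
grip_force: 60.2
now [ 0.5363 -0.0136  0.0258]
(71, 33, 0) shift cm [-0.25  0.01 -0.03] turn [0.001 0.003 0.   ]
```

```bash
python3 -m inch '[[-0.2,0,-0.1,0,0,0,1],[-0.2,0,-0.2,0,0,0,1],[-0.2,0,-0.2,0,0,0,1],[-0.2,0,-0.2,0,0,0,1]]' 20;  python3 -m inch '[[0,0,0,0,0,0,0.45],[0,0,0,0,0,0,0.45],[0,0,0,0,0,0,0.45],[0,0,0,0,0,0,0.45],[0,0,0,0,0,0,0.45]]'
python3 - <<'E'
from plan import *
print(get_obs()['tool_pos'],get_obs()['width'])
E
```

```text
clock: 9.35
tool_pos: [0.5365, -0.0137, 0.0256]
ee_rot: [0.003, 0.686, 0.727, 0.002]
ft_force: [0.5, 0.5, 8.1]
width: 0.221
grip_force: 61.6
clock: 9.77
tool_pos: [0.5337, -0.0135, 0.0233]
ee_rot: [0.001, 0.686, 0.727, 0.001]
ft_force: [0.0, -0.1, 0.5]
width: 0.55
grip_force: 0.0
[ 0.53367669 -0.01354646  0.02334033] 0.5497592375500835
```

Contact with the ledge read 8 N, and the cover is released. I rise straight up and check.

```bash
python3 -m inch '[[0,0,1,0,0,0,0.45],[0,0,2.5,0,0,0,0.45],[0,0,4.5,0,0,0,0.45],[0,0,8,0,0,0,0.45],[-3,0,12,0,0,0,0.45],[-7,0,14,0,0,0,0.45],[-11,0,15,0,0,0,0.45],[-14,0,15,0,0,0,0.45],[-14,0,15,0,0,0,0.45],[-14,0,15,0,0,0,0.45]]'
python3 - <<'E'
from plan import *
g=grab_frame("side");f=grab_frame("wrist");
save(f,"w7.png",s=1); save(g,"s7.png",(190,110,310,210),2.4)
a=cv2.imread("pics/w7.png");b=cv2.imread("pics/s7.png")
c=np.zeros((384,800,3),np.uint8);c[:,:512]=a;c[:240,512:]=b
cv2.imwrite("pics/c7.png",c)
R=T.from_rotvec([0,0,yb])
for m in[(-70,50,36),(-70,-50,36),(-25,45,84),(-5,-45,84),(-86,69,50),(-86,-69,50)]: 
    P=O+R.apply(np.array(m)/1000);print(m,w2pix(f,P).round(),((w2pix(g,P)-[190,110])*2.4+[512,0]).round())
E
```

```text
clock: 10.6
tool_pos: [0.3923, -0.0133, 0.1748]
ee_rot: [0.002, 0.687, 0.727, 0.001]
ft_force: [0.2, 0.3, 0.2]
width: 0.552
grip_force: 0.0
(-70, 50, 36) [338. 133.] [678. 184.]
(-70, -50, 36) [332. 217.] [731. 128.]
(-25, 45, 84) [397. 145.] [646. 132.]
(-5, -45, 84) [404. 230.] [682.  75.]
(-86, 69, 50) [328. 116.] [679. 194.]
(-86, -69, 50) [320. 237.] [753. 116.]
```

View pics/c7.png

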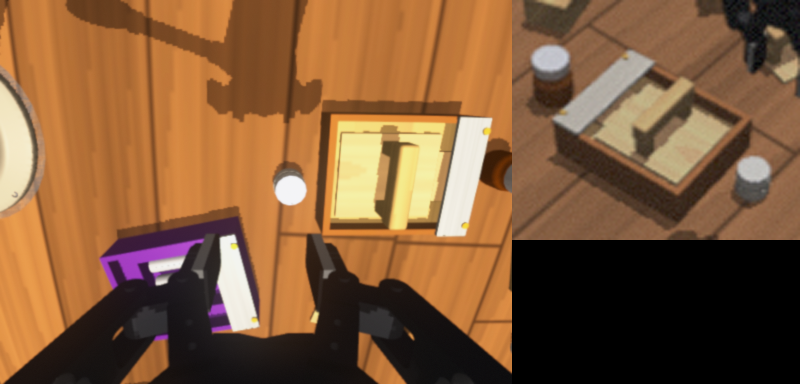

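The cover lies flat inside the box: board from (338,133) to (440,222), tongue under the strip, handle at (403,185), which matches the predicted seated pose. The robot is clear, so I hand in.

```bash
python3 -c "
from cell import *
print(hand_in())"
```

```text
the job is handed in; nothing more can be done
None
```

The larger cover is seated flat on the paint box's ledge with its tongue under the strip and released; the smaller cover was not touched, and I handed the job in just after 10.6 s (the result was not reported back).

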